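Wedge the rocking bottle stand

ROBOT

A 6-joint arm with a two-finger parallel gripper is mounted at the origin on the work surface. World frame = base frame: x ahead of the robot, y to its left, z up, the work surface at z = 0. Lengths are in m, angles in rad, forces in N, time in s.
With the tool pointing down it reaches from about 0.35 to 0.975 m from the base axis. Payload 4.9 kg.
Tool frame: the origin (TCP) lies at the very end of the fingers, on their centre line; the grasp point (between the pads) lies 19 mm behind it (manip.hold_point_z is the distance from the TCP to the grasp point, in m); z points along the fingers, y is the direction in which the jaws open and shut (so a half turn about z gives the same grasp; the last joint's range is limited). The gripper opens to 85 mm and grips with 20 to 120 N. Pads are 22 mm wide; open, the fingers measure 114 mm over their backs; the gripper's body (76 mm by 85 mm) begins 54 mm behind the grasp point. The pads swing forward as they close: fully open they stand 13 mm farther back than shut.
Start: joints at [1.218, 0.053, 1.613, -0, 1.476, -0.119], TCP at [0.145, 0.608, 0.231] pointing down, gripper open.
Joint ranges: [-3.01, 3.01], [-1.01, 2.22], [0.06, 2.58], [-1.02, 4.17], [0.09, 2.62], [-3.14, 3.14]. Speed limits (rad/s): [2.57, 2.57, 3.14, 3.14, 3.14, 3.14].

INTERFACE

Orientations are given as a unit quaternion [w, x, y, z].
In Python, from plant import manip gives the robot as it stands. The module is installed in compiled form; this text tells all that it offers.
- The arm moves only by the shell command python3 -m creep 'ROWS'. ROWS is JSON, a list of rows, each a list of 7 numbers: the turn, a rotation vector about the tool's x, y, z in degrees, then the shift along the tool's x, y, z in m, then the opening, from 0 (shut) to 1 (fully open). In form: [[ax, ay, az, tx, ty, tz, jaw], ...]. A call has 1 to 20 rows; each row shifts and turns the commanded pose from where the row before left it, along the tool's axes as they then stand; what a row does not reach is not made up. A row lasts 1/12 s, in which the tool goes at most 41.7 mm and 7.16 degrees, less where a joint would pass 70% of its speed; a pose out of reach is approached as far as the arm can. A call is refused whole if a number of a shift passes 0.0417 or a number of a turn 7.16, either way. A call with a gripper value outside its range is refused whole. The fingers move at their own pace and stop on an object; the grip force is fixed at half the most. Time passes only in rows, so rows that do not move let the fingers close. It gives the time, the measured TCP pose, the force and the opening at its end, in the units of the state.
- manip.state(): the state, without advancing time (a new reading comes with each control period).
- manip.grab_frame(name): name is "side" or "top"; returns the picture (420x560x3 uint8, blue, green, red); there is no depth.
- manip.get_calibration(name): a dict with "fx", "fy", "cx", "cy" (pixels), "dist" ([k1, k2, p1, p2, k3] as OpenCV has them; the pictures are not rectified), "xyz" and "attitude" of the camera in the world. Camera axes: x right, y down, z forward; pixel columns grow to the right and rows downward; lengths in m; the calibration is good to about 2 mm. A picture is of the moment at which its call begins. get_calibration takes no time and is no camera call.
- manip.job_done(): hands the job in, once; it reports no verdict.
Trained networks look in the newest picture that a camera, given by its name, has taken for a name from the list of things; names that differ only in an ending like _2 or _b are one class to them, and where a whole thing is asked for, a point or a joint stands for the part that bears it (a point fixed in the world has none). Each returns a list of dicts, best first, with "confidence" (0 to 1); they miss things now and then, are a little off and sometimes report something else, mostly with a low value. They report only what shows in the picture. A call takes as long as a camera call. They do not tell look-alikes from the thing itself.
- manip.cut_out(target, camera): "pixels" (420x560 bool, what is visible of it) and "rect" ([left, top, right, bottom] in pixels, round what is visible of it).
The state is a dict: "time": time; "joint_pos": joint angles; "joint_vel": joint speeds; "joint_efforts": joint torques, N m; "tool_pos": TCP position; "tool_rot": TCP orientation; "contact_force": force on the tool from outside, world axes, zero at the start; "ft_torque": the same for the moment, N m; "gripper_width": opening from 0.0 (shut) to 1.0 (fully open).
Only numpy, scipy, OpenCV 4.12 (cv2) and the standard library are available. Lean on these libraries where they do the work, as an engineer would, in place of code of your own. Each camera call takes 0.05 s, during which the arm holds its last target.

TASK

The bottle stand rocks because one of its feet, the one the wooden wedge points at, does not reach the bench. Slide the wedge along the bench with the fingertips, thin end first, under that foot until it just takes up the gap and the stand no longer rocks, without lifting the wedge or shoving the stand and other glassware about. Then press straight down, firmly (about 10 N), on the top of the stand directly above that foot to check that it stays steady and level, and finish while still pressing there.

Things in the scene. Friction and masses are not known exactly. Their poses are not given: they have to be found in the camera images.
- stand: Loose 3 kg stand of dark slotted steel, glass bottle (130 mm wide, top at 293 mm, axis at x +24, y +24 mm) fixed on it. Origin: footprint centre at bench height. Top: flat 260 mm square plate, 90 mm high, rims down to 62. Ball-shaped rubber feet, 30 mm across, at x, y = +-110 mm; the one at x -110, y -110 hangs 5 to 10 mm (unknown) off the bench; pressing 3 to 5 N above it tips the stand onto it.
- corner (a point): Point on the stand's top plate (90 mm above the bench) straight above the centre of the short foot, 20 mm in from both edges of the plate: the place to press. Let go, an unwedged stand tips back level.
- wedge: Loose plain wooden wedge, 140 mm long (x), 56 wide (y), 60 g. Origin: mid-underside; +x to the thin end. Top slopes evenly from 18 mm high at the flat, upright thick end (x -70) to 1.5 mm at the thin end (x +70). Starts clear of the stand, thin end pointing at the short foot to within 25 mm sideways. Slides easily until it meets the foot, then resists by several newtons; stays where left.
- washbottle: White plastic wash bottle with red cap, 64 mm across, 150 mm tall, loose; leave alone. Origin: centre of underside.
- dropper: Small amber glass bottle, 44 mm across, 90 mm tall, loose; leave alone. Origin: centre of underside.
- flask: Conical glass flask, 84 mm across at the foot, 124 mm tall, loose; leave alone. Origin: centre of underside.
Not all that is in view belongs to the job. There is more than one size of the wedge; the job needs the smallest.

How it is judged:
By the outcome, as a careful person would: the job done as asked, in the order asked, and still so for the second after the job is handed in, while the arm keeps its last pose, push and grip.
It also fails if it takes over 51 s, if anything falls off the work surface, if the arm or the gripper's body presses on something with over 40 N, if the wrist force passes 120 N, or if a joint passes its speed limit or range.

## Working session

There is one attempt and no reset: what is moved stays moved. The work goes in short steps, Python scripts to look and compute and a shell command to move; the robot and the scene stay as the last step left them, time stands still between calls to the robot, and variables do not carry over. Pictures are saved under pics/ and viewed, and the job is handed in when it is done.

```bash
mkdir -p pics; python3 - <<'E'
from plant import manip
import cv2
print(manip.state())
for n in("side","top"):
    cv2.imwrite(f"pics/{n}0.png",manip.grab_frame(n)); print(n,manip.get_calibration(n))
    for t in("wedge","stand","washbottle","dropper","flask"):
        for d in manip.cut_out(t,n): print(t,d["confidence"],d["rect"],d["pixels"].sum())
print(manip.state()["time"])
E
```

```text
{'time': 0.0, 'joint_pos': array([ 1.21796883e+00,  5.33657894e-02,  1.61429163e+00,  1.37623251e-05,
        1.47599847e+00, -1.19000645e-01]), 'joint_vel': array([ 0.00102381, -0.00053244,  0.00037025,  0.00146102,  0.00309042,
       -0.00018504]), 'joint_efforts': array([ 2.24992524e-03, -3.93689382e+01, -3.70176494e+01, -1.85762019e-05,
        7.17053306e-03,  8.78802780e-06]), 'tool_pos': array([0.14459375, 0.60740556, 0.2300589 ]), 'tool_rot': array([-2.47781690e-04,  1.16647858e-01,  9.93172801e-01, -1.00144175e-03]), 'contact_force': array([-0.48609051, -0.33289123,  0.6959486 ]), 'ft_torque': array([ 0.00021897, -0.00208518, -0.02106285]), 'gripper_width': 0.9971563042593653}
side {'fx': 458.9774221068269, 'fy': 458.9774221068269, 'cx': 288.44278635187936, 'cy': 209.93198313776867, 'dist': array([-0.08600358,  0.        ,  0.        ,  0.        ,  0.        ]), 'xyz': array([-0.10099125, -0.61057263,  0.83811436]), 'attitude': array([-0.38228621,  0.83617935, -0.3524001 ,  0.17457237])}
wedge 0.96 [236.3, 284.6, 325.7, 342.9] 2735
wedge 0.68 [345.9, 309.3, 443.0, 383.6] 3090
wedge 0.67 [309.4, 250.4, 373.5, 284.9] 1155
stand 0.88 [220.1, 107.9, 357.2, 245.2] 8779
washbottle 0.68 [159.0, 177.0, 187.0, 235.1] 1045
dropper 0.66 [143.8, 162.5, 161.0, 197.1] 395
flask 0.89 [376.4, 194.0, 411.3, 245.7] 1065
top {'fx': 520.017308265855, 'fy': 520.017308265855, 'cx': 279.7269683436866, 'cy': 209.38940419182163, 'dist': array([-0.09569394,  0.        ,  0.        ,  0.        ,  0.        ]), 'xyz': array([0.38553871, 0.00558968, 1.43805085]), 'attitude': array([-0.04130965,  0.70987833, -0.70154295,  0.0469442 ])}
wedge 0.81 [387.0, 231.3, 460.5, 265.8] 1931
wedge 0.7 [316.7, 198.2, 375.3, 231.1] 1072
wedge 0.56 [302.4, 262.1, 377.7, 309.3] 2039
stand 0.75 [200.9, 127.1, 314.8, 237.7] 9850
washbottle 0.57 [182.5, 275.3, 207.3, 294.7] 538
dropper 0.56 [125.2, 257.2, 145.8, 272.0] 272
0.6
```

View pics/top0.png

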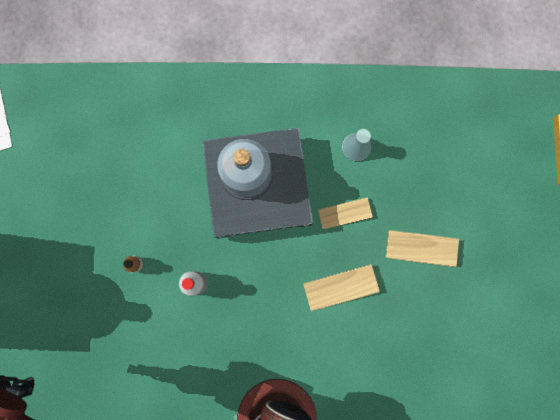

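View pics/side0.png

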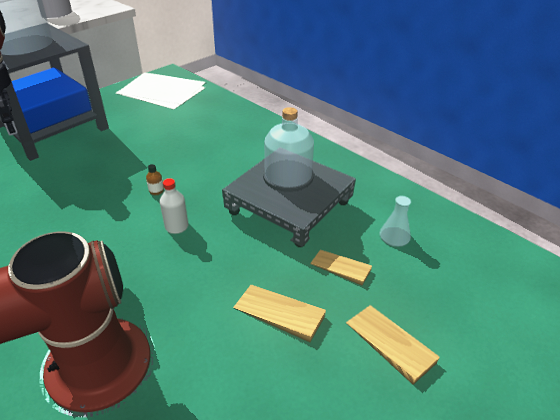

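```bash
cat > h.py <<'E'
from plant import manip
import cv2,numpy as np
from scipy.spatial.transform import Rotation as R
from scipy.optimize import minimize
def cam(n):
    c=manip.get_calibration(n); q=np.array(c["attitude"]); Rm=R.from_quat(q[[1,2,3,0]]).as_matrix()
    K=np.array([[c["fx"],0,c["cx"]],[0,c["fy"],c["cy"]],[0,0,1]]); return K,np.array(c["dist"]),Rm,np.array(c["xyz"])
def proj(P,n):
    K,d,Rm,t=cam(n); P=np.atleast_2d(P).astype(float)
    return cv2.projectPoints(P,cv2.Rodrigues(Rm.T)[0],-Rm.T@t,K,d)[0][:,0]
def back(uv,z,n):
    K,d,Rm,t=cam(n); u=cv2.undistortPoints(np.array(uv,float).reshape(-1,1,2),K,d)[:,0]
    r=np.c_[u,np.ones(len(u))]@Rm.T; return t+r*((z-t[2])/r[:,2])[:,None]
def place(L,p):
    c,s=np.cos(p[2]),np.sin(p[2]); L=np.array(L); return np.c_[p[0]+c*L[:,0]-s*L[:,1],p[1]+s*L[:,0]+c*L[:,1],L[:,2]]
W=np.array([[x,y,z] for y in(-.028,.028) for x,z in((-.07,0),(-.07,.018),(.07,0),(.07,.0015))])
S=np.array([[x,y,.09] for x,y in((-.13,-.13),(.13,-.13),(.13,.13),(-.13,.13))])
def hull(L,p,n,sc=4):
    m=np.zeros((420*sc,560*sc),np.uint8); h=cv2.convexHull((proj(place(L,p),n)*sc+sc/2-.5).astype(np.float32))
    cv2.fillConvexPoly(m,np.round(h).astype(np.int32),1); return cv2.resize(m.astype(np.float32),(560,420),interpolation=cv2.INTER_AREA)
def fit(L,masks,p0):
    f=lambda p:sum(np.abs(hull(L,p,n)-m).sum()/m.sum() for n,m in masks.items())
    s=np.array([[0,0,0],[.01,0,0],[0,.01,0],[0,0,.1]])
    r=minimize(f,p0,method="Nelder-Mead",options=dict(initial_simplex=np.array(p0)+s,xatol=1e-4,fatol=1e-4)); return r.x,r.fun
E
python3 - <<'E'
from h import *
ms={}
manip.grab_frame("top")
for n,near in(("top",(345,214)),("side",(341,267))):
    if n=="side": manip.grab_frame(n)
    for d in manip.cut_out("wedge",n):
        r=d["rect"]
        if abs((r[0]+r[2])/2-near[0])<15 and abs((r[1]+r[3])/2-near[1])<15: ms[n]=d["pixels"].astype(np.float32)
print(ms.keys())
np.savez("wm.npz",**ms)
c=back([[321,219],[372,209]],.009,"top");print(c)
a=np.arctan2(*(c[0]-c[1])[[1,0]])
print(a)
for k in(list(ms),["top"],["side"]): print(k,fit(W,{n:ms[n] for n in k},[c[:,0].mean(),c[:,1].mean(),a]))
# stand plate from visible corners in top image
B=back([[204,142],[299,130],[312,222],[215,237]],.09,"top");print(B, np.linalg.norm(np.diff(B,axis=0),axis=1))
# side corners
B2=back([[355,181],[301,230],[222,192]],.09,"side");print(B2)
E
```

```text
dict_keys(['top', 'side'])
[[ 0.5396287  -0.11930577  0.009     ]
 [ 0.56928225 -0.26155733  0.009     ]]
1.7763117007270837
['top', 'side'] (array([ 0.55906762, -0.18350623,  1.82038323]), np.float64(0.19481930136680603))
['top'] (array([ 0.55681021, -0.1843009 ,  1.81329506]), np.float64(0.04096244275569916))
['side'] (array([ 0.56154018, -0.18137591,  1.82102581]), np.float64(0.05144276097416878))
[[ 0.73316621  0.19943004  0.09      ]
 [ 0.76918973 -0.05328673  0.09      ]
 [ 0.52274781 -0.08873308  0.09      ]
 [ 0.48049857  0.16307098  0.09      ]] [0.25527135 0.24897804 0.25532388]
[[ 0.76678263 -0.05733283  0.09      ]
 [ 0.51594944 -0.08604385  0.09      ]
 [ 0.4768737   0.16035967  0.09      ]]
```

```bash
python3 - <<'E'
import cv2
a=cv2.imread("pics/top0.png")[110:250,180:400];cv2.imwrite("pics/topz.png",cv2.resize(a,None,fx=3.6,fy=3.6,interpolation=cv2.INTER_CUBIC))
a=cv2.imread("pics/side0.png")[160:300,200:400];cv2.imwrite("pics/sidez.png",cv2.resize(a,None,fx=4,fy=4,interpolation=cv2.INTER_CUBIC))
E
```

```text
(no output)
```

View pics/topz.png

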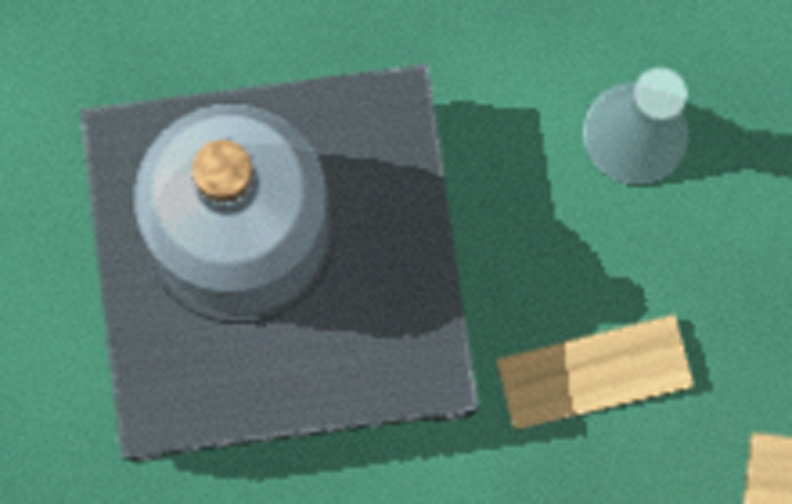

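View pics/sidez.png

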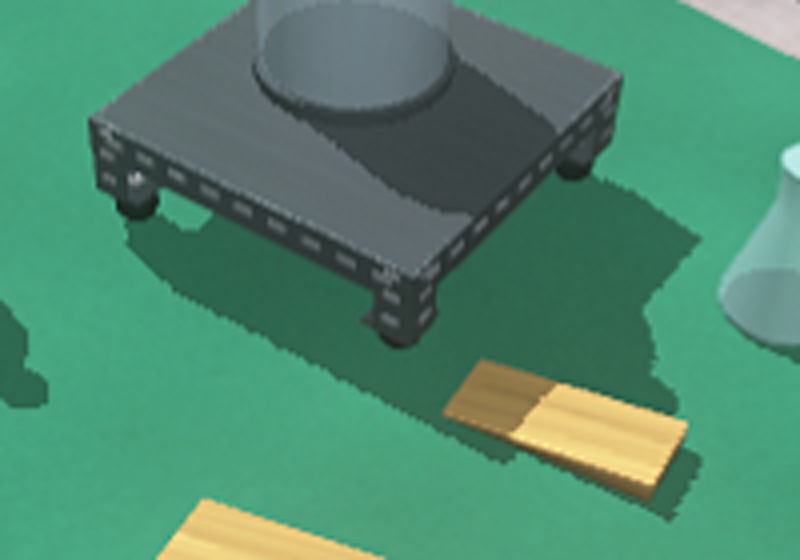

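```bash
python3 - <<'E'
from h import *
from scipy.optimize import least_squares
top=np.array([[311.9,223.7],[298.9,129.1],[203.2,141.2],[215.1,237.6]]);side=np.array([[355.5,179.2],[223,190.2],[304.5,230]])
T=S[[0,1,2,3]] # short corner first, +x, opp, +y
f=lambda p,w:np.r_[(proj(place(T,p),"top")-top).ravel()*w[0],(proj(place(T[[1,3,0]],p),"side")-side).ravel()*w[1]]
for w in((1,1),(1,0),(0,1)):
    r=least_squares(f,[.625,.055,.15],args=(w,),x_scale=[.1,.1,.1]);print(w,r.x,np.round(r.fun,1))
    print("foot",place([[-.11,-.11,.015]],r.x))
m=np.load("wm.npz")
im=cv2.imread("pics/top0.png")
for n in("top","side"):
    im=cv2.imread(f"pics/{n}0.png")
    for L,p in((W,[.558,-.1835,1.815]),(S,[.6245,.0555,.145])):
        pts=proj(place(L,p),n); h=cv2.convexHull(np.round(pts*8).astype(np.int32))
        cv2.polylines(im,[h],True,(0,0,255),1,shift=3)
    cv2.imwrite(f"pics/ov_{n}.png",cv2.resize(im[110:310,180:400],None,fx=2.7,fy=2.7,interpolation=cv2.INTER_CUBIC))
for t,uv,z in(("wash",[[192,285]],.14),("flask",[[356,148]],.0),("drop",[[132,265]],.08)): print(t,back(uv,z,"top"))
E
```

```text
(1, 1) [0.62753143 0.05541343 0.14949703] [ 1.5 -0.   0.3 -1.4 -0.6 -0.5 -0.7 -0.3  0.4 -0.1 -1.2  0.6 -0.8  0.8]
foot [[ 0.53514184 -0.06974313  0.015     ]]
(1, 0) [0.62614833 0.05573536 0.14677211] [ 1.3  0.7  0.3 -0.8 -0.6 -0.2 -1.   0.1  0.   0.  -0.   0.  -0.   0. ]
foot [[ 0.53341805 -0.06916898  0.015     ]]
(0, 1) [0.6302654  0.05597664 0.15067422] [ 0.  -0.   0.  -0.  -0.  -0.  -0.  -0.   0.8 -0.6 -0.6  0.2 -0.2  0.1]
foot [[ 0.53802321 -0.06928859  0.015     ]]
wash [[0.35699275 0.21147109 0.14      ]]
flask [[ 0.74469384 -0.2196992   0.        ]]
drop [[0.40482933 0.38020646 0.08      ]]
```

```bash
python3 -c "
import cv2,numpy as np
a=cv2.imread('pics/ov_top.png');b=cv2.imread('pics/ov_side.png')
" 
```

```text
(no output)
```

View pics/ov_top.png

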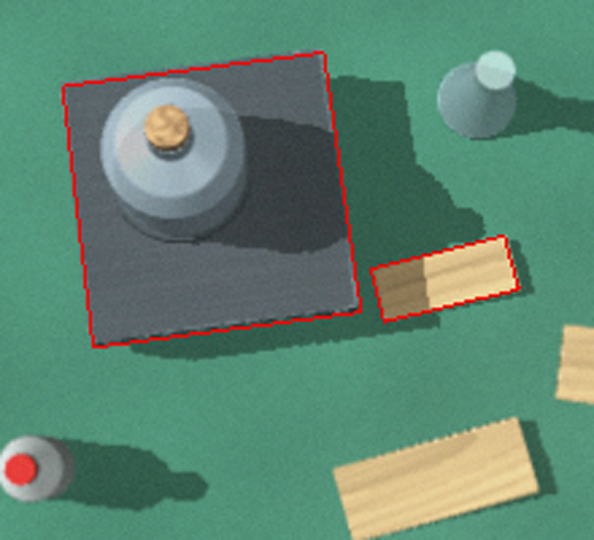

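View pics/ov_side.png

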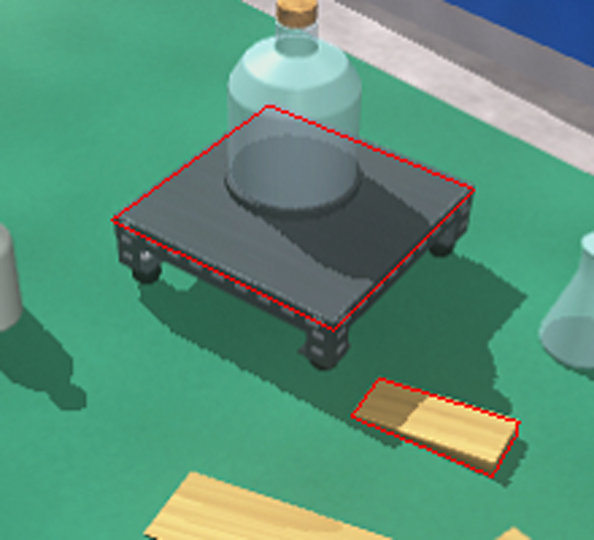

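```bash
python3 -m creep '[[0,0,-6.875,0,0,0,0],[0,0,-6.875,0,0,0,0],[0,0,-6.875,0,0,0,0],[0,0,-6.875,0,0,0,0],[0,0,0,-0.0077,-0.035,0,0],[0,0,0,-0.0077,-0.035,0,0],[0,0,0,-0.0077,-0.035,0,0],[0,0,0,-0.0077,-0.035,0,0],[0,0,0,-0.0077,-0.035,0,0],[0,0,0,-0.0077,-0.035,0,0],[0,0,0,-0.0077,-0.035,0,0],[0,0,0,-0.0077,-0.035,0,0],[0,0,0,-0.0077,-0.035,0,0],[0,0,0,-0.0077,-0.035,0,0],[0,0,0,-0.0077,-0.035,0,0],[0,0,0,-0.0077,-0.035,0,0],[0,0,0,-0.0077,-0.035,0,0],[0,0,0,-0.0077,-0.035,0,0]]'
python3 -m creep '[[0,0,0,-0.0077,-0.035,0,0],[0,0,0,-0.0077,-0.035,0,0],[0,0,0,-0.0077,-0.035,0,0],[0,0,0,-0.0077,-0.035,0,0],[0,0,0,-0.0077,-0.035,0,0],[0,0,0,-0.0077,-0.035,0,0],[0,0,0,-0.0077,-0.035,0,0],[0,0,0,-0.0077,-0.035,0,0],[0,0,0,-0.0077,-0.035,0,0],[0,0,0,-0.0077,-0.035,0,0],[0,0,0,-0.0077,-0.035,0,0],[0,0,0,-0.0077,-0.035,0,0],[0,0,0,-0.0077,-0.035,0,0],[0,0,0,-0.0077,-0.035,0,0],[0,0,0,0,0,0,0],[0,0,0,0,0,0,0],[0,0,0,0,0,0,0]]'
```

```text
time: 2.3
tool_pos: [0.3692, 0.1574, 0.2317]
tool_rot: [0.001, -0.123, 0.992, 0.0]
contact_force: [0.6, -0.1, -0.7]
gripper_width: -0.001
time: 3.72
tool_pos: [0.5925, -0.2897, 0.231]
tool_rot: [-0.0, -0.123, 0.992, 0.0]
contact_force: [-1.3, 0.0, 1.0]
gripper_width: 0.001
```

```bash
python3 -m creep '[[0,0,0,0,0,0.035,0],[0,0,0,0,0,0.035,0],[0,0,0,0,0,0.035,0],[0,0,0,0,0,0.035,0],[0,0,0,0,0,0.035,0],[0,0,0,0,0,0.025,0],[0,0,0,0,0,0.015,0],[0,0,0,0,0,0.008,0],[0,0,0,0,0,0,0],[0,0,0,0,0,0,0],[0,0,0,0,0,0,0]]'
python3 - <<'E'
from h import *
for n in("top","side"):
    im=manip.grab_frame(n); c=(150,290,260,440) if n=="top" else (180,320,240,430)
    cv2.imwrite(f"pics/a_{n}.png",cv2.resize(im[c[0]:c[1],c[2]:c[3]],None,fx=4,fy=4,interpolation=cv2.INTER_CUBIC))
E
```

```text
time: 4.63
tool_pos: [0.5944, -0.2908, 0.0111]
tool_rot: [0.002, -0.123, 0.992, -0.001]
contact_force: [-0.2, -0.3, 1.0]
gripper_width: -0.002
```

View pics/a_top.png

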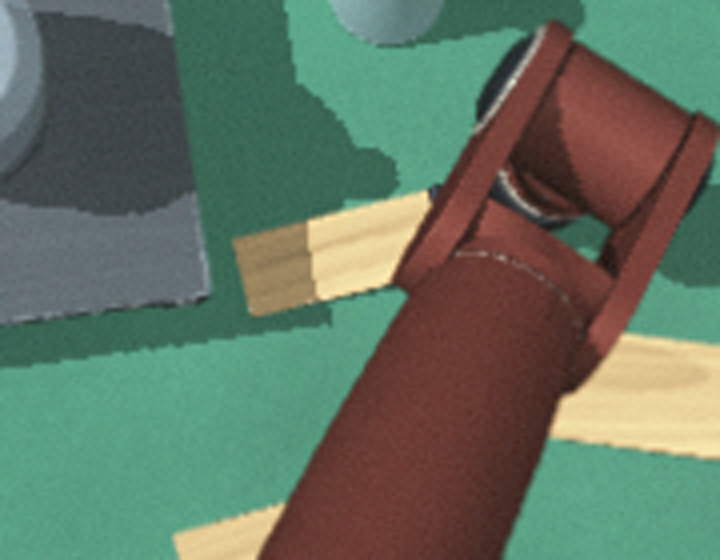

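View pics/a_side.png

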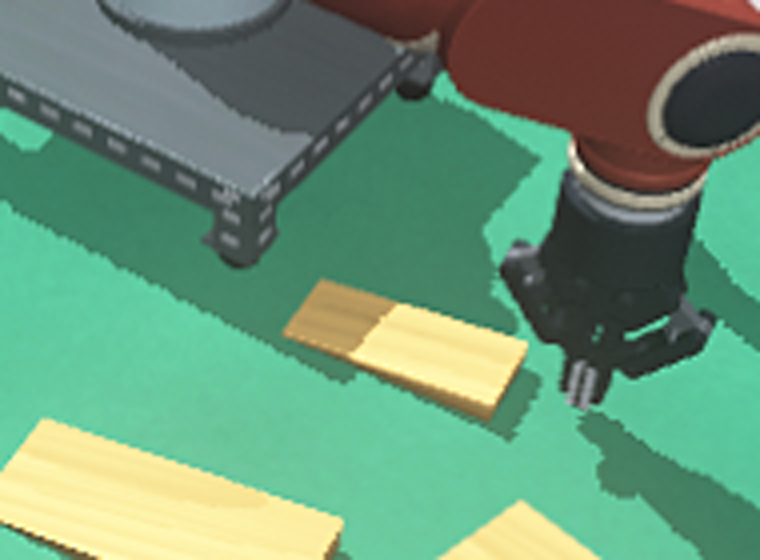

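```bash
python3 - <<'E'
from h import *
s=manip.state();print(s["joint_pos"],s["time"]); R_=R.from_quat(s["tool_rot"][[1,2,3,0]]).as_matrix();print(R_)
E
```

```text
[-5.67526166e-01  3.50440443e-01  1.66377889e+00  2.54319607e-06
  1.12325820e+00 -2.38459306e+00] 4.7333
[[-0.96982372 -0.2437825   0.00347123]
 [-0.24379081  0.96982532 -0.00221014]
 [-0.0028277  -0.0029897  -0.99999153]]
```

```bash
python3 -m creep '[[0,0,6.92,0,0,0,0.1],[0,0,6.92,0,0,0,0.2],[0,0,6.92,0,0,0,0.25],[0,0,6.92,0,0,0,0.25],[0,0,6.92,0,0,0,0.25],[0,0,6.92,0,0,0,0.25],[0,0,6.92,0,0,0,0.25],[0,0,6.92,0,0,0,0.25],[0,0,6.92,0,0,0,0.25],[0,0,6.92,0,0,0,0.25],[0,0,6.92,0,0,0,0.25],[0,0,6.92,0,0,0,0.25],[0,0,6.96,0,0,0,0.25],[0,0,0,0,-0.004,0.003,0.25],[0,0,0,0.01,0,0,0.25],[0,0,0,0.008,0,0,0.25],[0,0,0,0,0,0,0.25],[0,0,0,0,0,0,0.25]]'
python3 - <<'E'
from h import *
im=manip.grab_frame("side"); c=(180,320,240,430)
cv2.imwrite("pics/b_side.png",cv2.resize(im[c[0]:c[1],c[2]:c[3]],None,fx=4,fy=4,interpolation=cv2.INTER_CUBIC))
E
```

```text
time: 6.23
tool_pos: [0.5842, -0.2726, 0.0053]
tool_rot: [-0.0, 0.614, 0.789, -0.0]
contact_force: [-0.4, -1.4, 0.0]
gripper_width: 0.253
```

View pics/b_side.png

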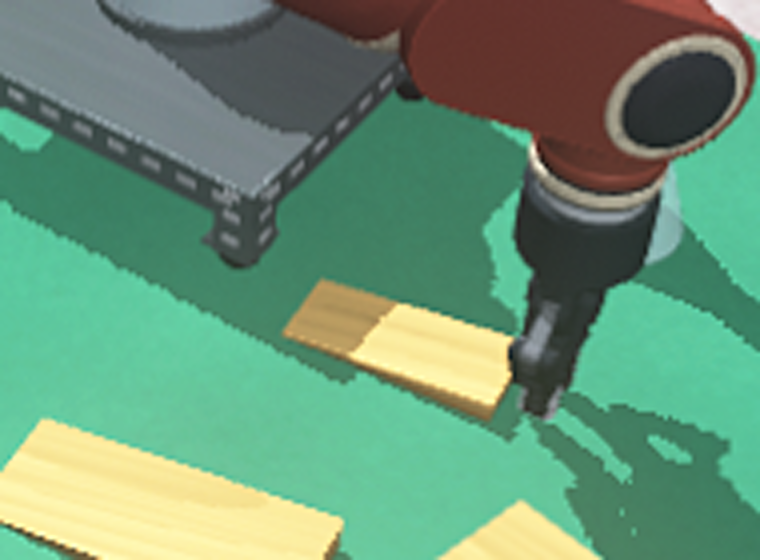

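```bash
python3 -m creep '[[0,0,0,0.004,0,0,0.25],[0,0,0,0.004,0,0,0.25],[0,0,0,0.004,0,0,0.25],[0,0,0,0.006,0,0,0.25],[0,0,0,0.007,0,0,0.25],[0,0,0,0.007,0,0,0.25],[0,0,0,0.007,0,0,0.25],[0,0,0,0.007,0,0,0.25],[0,0,0,0.007,0,0,0.25],[0,0,0,0.007,0,0,0.25],[0,0,0,0.005,0,0,0.25],[0,0,0,0.005,0,0,0.25],[0,0,0,0,0,0,0.25],[0,0,0,0,0,0,0.25]]'
python3 - <<'E'
from h import *
im=manip.grab_frame("side"); c=(160,300,220,410)
cv2.imwrite("pics/c_side.png",cv2.resize(im[c[0]:c[1],c[2]:c[3]],None,fx=4,fy=4,interpolation=cv2.INTER_CUBIC))
E
```

```text
time: 7.45
tool_pos: [0.5672, -0.2053, 0.0052]
tool_rot: [-0.0, 0.615, 0.789, -0.0]
contact_force: [0.2, -0.4, 0.3]
gripper_width: 0.249
```

View pics/c_side.png

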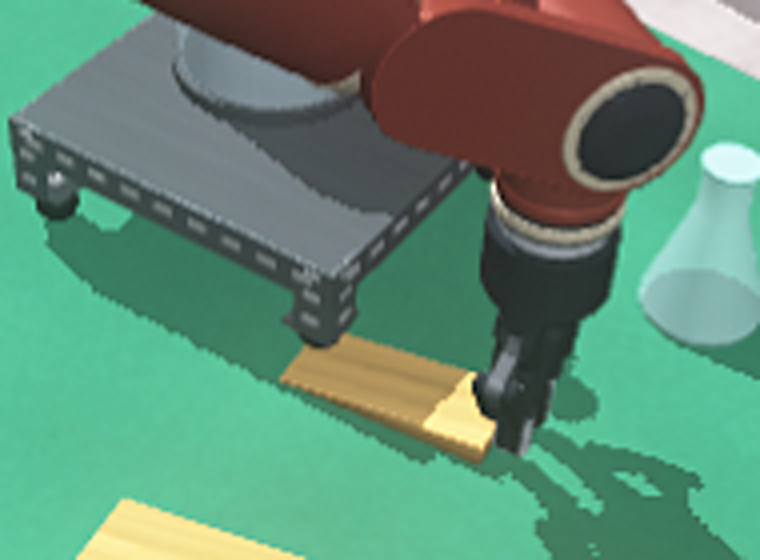

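```bash
python3 -m creep '[[0,0,0,0.004,0,0,0.25],[0,0,0,0.004,0,0,0.25],[0,0,0,0.003,0,0,0.25],[0,0,0,0.001,0,0,0.25]]'
python3 -m creep '[[0,0,0,0.002,0,0,0.25],[0,0,0,0.002,0,0,0.25]]'
python3 -m creep '[[0,0,0,0.002,0,0,0.25],[0,0,0,0.002,0,0,0.25]]'
```

```text
time: 7.83
tool_pos: [0.5643, -0.1935, 0.0053]
tool_rot: [-0.0, 0.615, 0.789, 0.0]
contact_force: [1.0, 0.2, -0.5]
gripper_width: 0.251
time: 8.0
tool_pos: [0.5634, -0.1899, 0.0053]
tool_rot: [0.0, 0.615, 0.789, -0.0]
contact_force: [0.2, -0.3, -0.1]
gripper_width: 0.246
time: 8.17
tool_pos: [0.5624, -0.186, 0.0053]
tool_rot: [-0.0, 0.615, 0.789, -0.0]
contact_force: [0.1, -1.1, 0.9]
gripper_width: 0.25
```

```bash
python3 -m creep '[[0,0,0,0.002,0,0,0.25],[0,0,0,0.002,0,0,0.25]]'
```

```text
time: 8.33
tool_pos: [0.5615, -0.1821, 0.0053]
tool_rot: [-0.0, 0.615, 0.789, 0.0]
contact_force: [-0.4, -0.2, 0.1]
gripper_width: 0.251
```

```bash
python3 -m creep '[[0,0,0,0.002,0,0,0.25],[0,0,0,0.002,0,0,0.25]]'
```

```text
time: 8.5
tool_pos: [0.5605, -0.1782, 0.0053]
tool_rot: [0.0, 0.615, 0.789, -0.0]
contact_force: [1.3, 0.7, -0.2]
gripper_width: 0.249
```

```bash
python3 -m creep '[[0,0,0,0.0015,0,0,0.25],[0,0,0,0.0015,0,0,0.25]]'|grep -E "pos|force"
```

```text
tool_pos: [0.5598, -0.1753, 0.0053]
contact_force: [0.6, -0.7, -0.9]
```

```bash
python3 -m creep '[[0,0,0,0.0015,0,0,0.25],[0,0,0,0.0015,0,0,0.25]]'|grep -E "pos|force"
```

```text
tool_pos: [0.5591, -0.1725, 0.0053]
contact_force: [-0.3, -0.7, 0.2]
```

```bash
python3 -m creep '[[0,0,0,0.0015,0,0,0.25],[0,0,0,0.0015,0,0,0.25]]'|grep -E "pos|force"
```

```text
tool_pos: [0.5583, -0.1695, 0.0053]
contact_force: [0.3, -0.1, 0.5]
```

```bash
python3 -m creep '[[0,0,0,0.0015,0,0,0.25],[0,0,0,0.0015,0,0,0.25]]'|grep -E "pos|force"
```

```text
tool_pos: [0.5577, -0.1669, 0.0053]
contact_force: [0.5, -1.8, -0.8]
```

```bash
python3 -m creep '[[0,0,0,0.0015,0,0,0.25],[0,0,0,0.0015,0,0,0.25]]'|grep -E "pos|force"
python3 - <<'E'
from h import *
im=manip.grab_frame("side"); c=(160,300,220,410)
cv2.imwrite("pics/d_side.png",cv2.resize(im[c[0]:c[1],c[2]:c[3]],None,fx=4,fy=4,interpolation=cv2.INTER_CUBIC))
E
```

```text
tool_pos: [0.5571, -0.1646, 0.0054]
contact_force: [-0.2, -5.0, -3.0]
```

View pics/d_side.png

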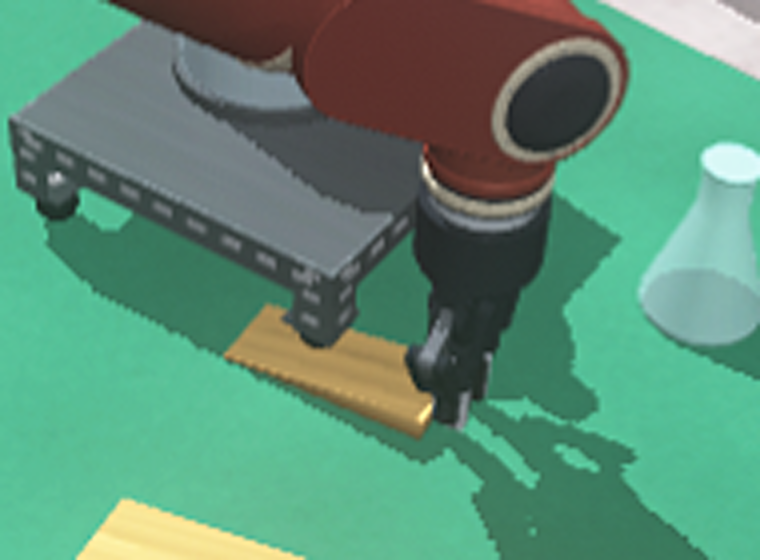

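```bash
python3 -m creep '[[0,0,0,0,0,0,0.25],[0,0,0,0,0,0,0.25]]'|grep -E "pos|force"
```

```text
tool_pos: [0.557, -0.1642, 0.0053]
contact_force: [1.2, -3.8, -2.4]
```

```bash
python3 -m creep '[[0,0,0,0.001,0,0,0.25],[0,0,0,0,0,0,0.25]]'|grep -E "pos|force"
```

```text
tool_pos: [0.5569, -0.1635, 0.0054]
contact_force: [0.9, -5.1, -2.2]
```

```bash
python3 -m creep '[[0,0,0,-0.004,0,0,0.25],[0,0,0,-0.008,0,0,0.25],[0,0,0,-0.02,0,0,0.25],[0,0,0,-0.01,0,-0.01,0.25],[0,0,0,0,0,-0.035,0],[0,0,0,0,0,-0.035,0],[0,0,0,0,0,-0.035,0],[0,0,0,0,0,-0.02,0],[0,0,0,0,0,0,0],[0,0,0,0,0,0,0],[0,0,0,0,0,0,0],[0,0,0,0,0,0,0]]'
python3 - <<'E'
from h import *
s=manip.state();Rm=R.from_quat(s["tool_rot"][[1,2,3,0]]).as_matrix()
print(Rm.T@(np.array([.5355,-.0695,.12])-s["tool_pos"]))
for n in("top","side"):
    im=manip.grab_frame(n); c=(100,260,190,400) if n=="top" else (160,300,220,410)
    cv2.imwrite(f"pics/e_{n}.png",cv2.resize(im[c[0]:c[1],c[2]:c[3]],None,fx=3.7,fy=3.7,interpolation=cv2.INTER_CUBIC))
E
```

```text
time: 10.72
tool_pos: [0.5658, -0.2031, 0.1384]
tool_rot: [-0.002, 0.615, 0.789, -0.0]
contact_force: [0.6, -0.0, -0.3]
gripper_width: 0.002
[0.13689186 0.00322375 0.01870498]
```

View pics/e_top.png

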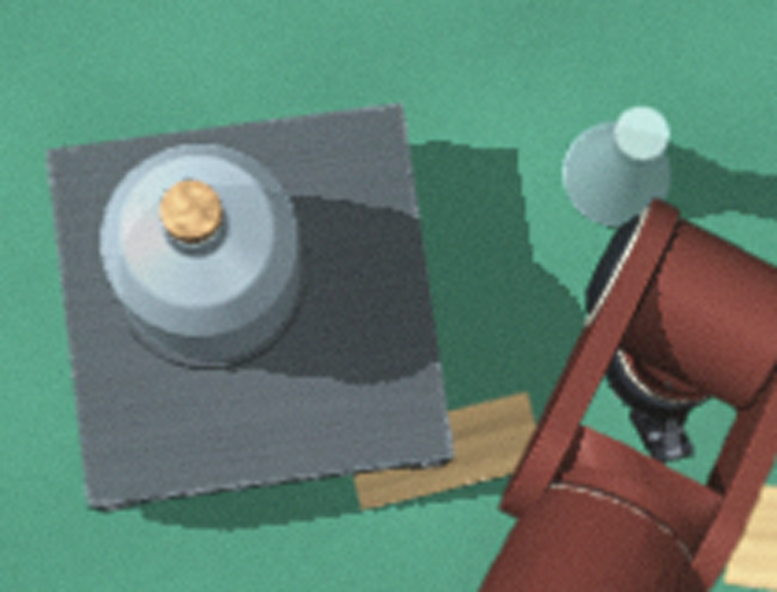

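View pics/e_side.png

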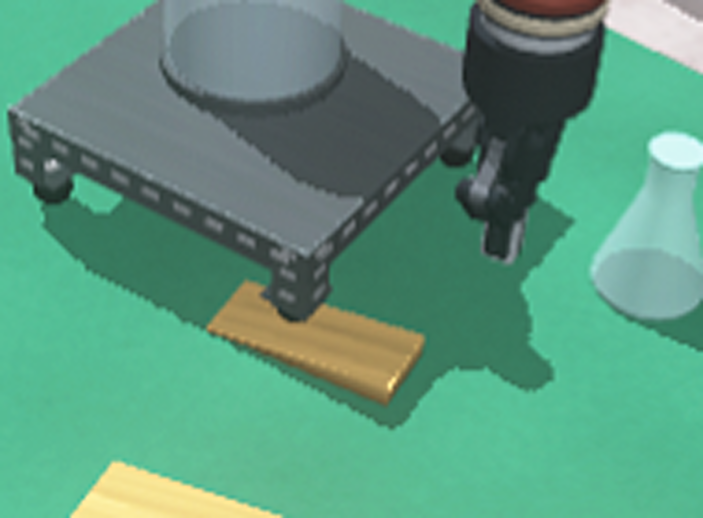

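```bash
python3 -m creep '[[0,0,0,0.02,0,0,0],[0,0,0,0.025,0,0,0],[0,0,0,0.03,0.003,0,0],[0,0,0,0.025,0,0,0],[0,0,0,0.02,0,0,0],[0,0,0,0.012,0,0.008,0],[0,0,0,0.005,0,0.014,0],[0,0,0,0,0,0.008,0],[0,0,0,0,0,0,0],[0,0,0,0,0,0,0],[0,0,0,0,0,0,0],[0,0,0,0,0,0,0]]'
python3 - <<'E'
from h import *
s=manip.state();print(s["tool_pos"])
for n in("top","side"):
    im=manip.grab_frame(n); c=(100,260,190,400) if n=="top" else (160,300,220,410)
    cv2.imwrite(f"pics/f_{n}.png",cv2.resize(im[c[0]:c[1],c[2]:c[3]],None,fx=3.7,fy=3.7,interpolation=cv2.INTER_CUBIC))
E
```

```text
time: 11.82
tool_pos: [0.537, -0.0708, 0.1109]
tool_rot: [0.001, 0.615, 0.788, 0.0]
contact_force: [-0.3, 0.4, 0.9]
gripper_width: 0.0
[ 0.53703151 -0.07077399  0.1109359 ]
```

View pics/f_top.png

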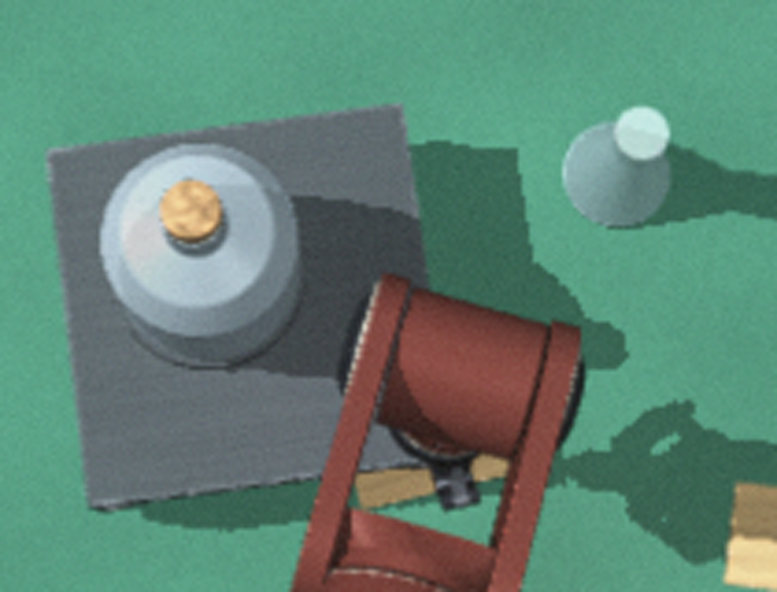

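View pics/f_side.png

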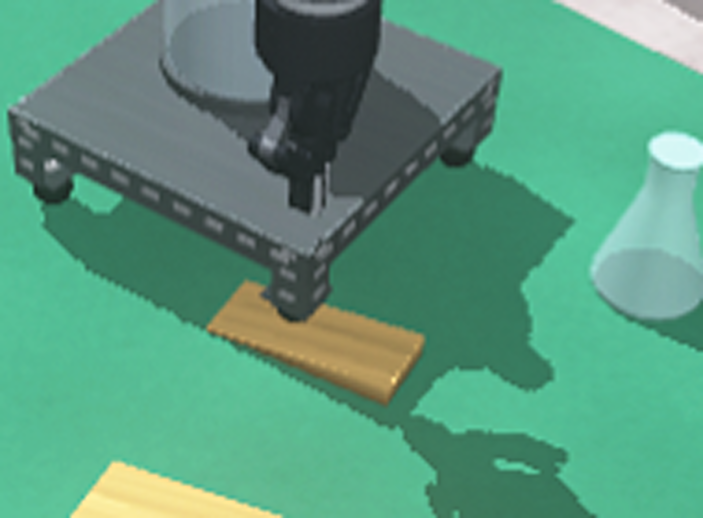

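```bash
python3 -m creep '[[0,0,0,0,0,0.008,0],[0,0,0,0,0,0.006,0],[0,0,0,0,0,0.003,0],[0,0,0,0,0,0,0],[0,0,0,0,0,0,0]]'|grep -E "pos|force"
python3 -m creep '[[0,0,0,0,0,0.0015,0],[0,0,0,0,0,0,0],[0,0,0,0,0,0,0]]'|grep -E "pos|force"
python3 -m creep '[[0,0,0,0,0,0.001,0],[0,0,0,0,0,0,0],[0,0,0,0,0,0,0]]'|grep -E "pos|force"
```

```text
tool_pos: [0.536, -0.0699, 0.0926]
contact_force: [0.2, -0.1, 0.0]
tool_pos: [0.5365, -0.07, 0.0919]
contact_force: [0.1, 0.3, 0.8]
tool_pos: [0.5364, -0.07, 0.0908]
contact_force: [0.3, -0.2, -0.5]
```

```bash
for i in 1; do :; done; python3 -m creep '[[0,0,0,0,0,0.001,0],[0,0,0,0,0,0,0],[0,0,0,0,0,0,0]]'|grep -E "pos|force"
```

```text
tool_pos: [0.5364, -0.07, 0.0898]
contact_force: [0.4, 0.1, -0.1]
```

```bash
python3 -m creep '[[0,0,0,0,0,0.001,0],[0,0,0,0,0,0,0],[0,0,0,0,0,0,0]]'|grep -E "pos|force"
```

```text
tool_pos: [0.5365, -0.0701, 0.0896]
contact_force: [-3.0, 0.6, 4.7]
```

```bash
python3 -m creep '[[0,0,0,0,0,0.001,0],[0,0,0,0,0,0,0],[0,0,0,0,0,0,0]]'|grep -E "pos|force"
```

```text
tool_pos: [0.5365, -0.0701, 0.0895]
contact_force: [-5.3, 1.8, 9.5]
```

```bash
python3 -m creep '[[0,0,0,0.0005,-0.0007,0,0],[0,0,0,0,0,0,0],[0,0,0,0,0,0,0]]'|grep -E "pos|force"
```

```text
tool_pos: [0.5364, -0.0701, 0.0896]
contact_force: [-2.7, -0.1, 8.0]
```

```bash
python3 -m creep '[[0,0,0,0.0002,-0.0009,0.0005,0],[0,0,0,0,0,0,0],[0,0,0,0,0,0,0]]'|grep -E "pos|force"
```

```text
tool_pos: [0.5364, -0.0701, 0.0895]
contact_force: [-1.1, -0.5, 7.3]
```

```bash
python3 -m creep '[[0,0,0,0.0000,-0.0008,0.0009,0],[0,0,0,0,0,0,0],[0,0,0,0,0,0,0]]'|grep -E "pos|force"
```

```text
tool_pos: [0.5364, -0.0701, 0.0895]
contact_force: [0.9, 2.3, 10.1]
```

```bash
python3 - <<'E'
from h import *
F=[]
for i in range(3):
  for n in("top","side"):
    im=manip.grab_frame(n); F.append(manip.state()["contact_force"])
    c=(100,260,190,400) if n=="top" else (160,300,220,410)
    if i==2: cv2.imwrite(f"pics/g_{n}.png",cv2.resize(im[c[0]:c[1],c[2]:c[3]],None,fx=3.7,fy=3.7,interpolation=cv2.INTER_CUBIC))
print(np.mean(F,0),np.std(F,0)); s=manip.state();print(s["time"],s["tool_pos"])
E
```

```text
[-0.09921666  1.64430458  9.83614125] [0.43624419 0.39352942 0.15842093]
14.6333 [ 0.53639538 -0.07012105  0.08950619]
```

View pics/g_side.png

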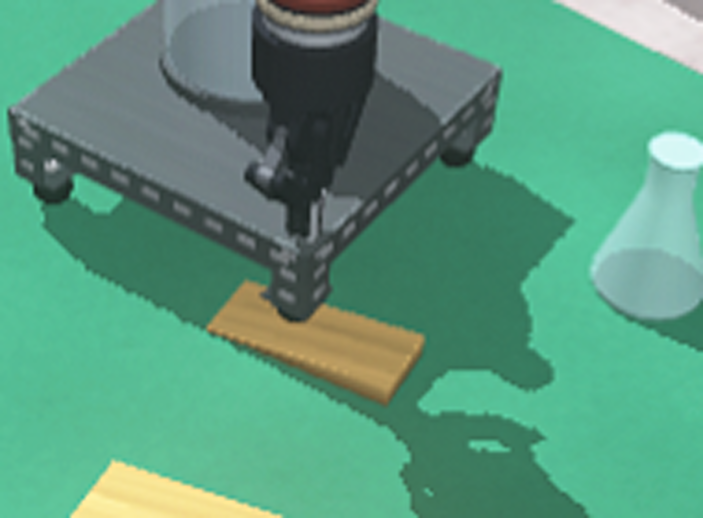

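```bash
python3 - <<'E'
from h import *
print((proj([[.5364,-.0701,.0895],[.5355,-.0695,.09],[.538,-.0693,.09]],"side")-[220,160])*3.7)
print(manip.job_done())
E
```

```text
[[302.79508149 233.04307458]
 [301.2362047  232.69216101]
 [303.56595839 230.76400087]]
the job is handed in; nothing more can be done
None
```

I slid the smallest wedge along the bench, thin end first, under the short foot. I stopped when it met resistance: the push force rose from about 0 to 4–5 N. I then backed off, closed the fingers and handed the job in at about 14.6 s, still pressing on the plate above that foot.

- **Steadiness:** The last averaged reading was about 9.8 N downward, with 0.1 N sideways in x and 1.6 N in y. The plate sank only about 0.3 mm (0.0898 to 0.0895 m) from first contact, so the stand no longer rocks.
- **Position:** The fingertips are within about 2 mm of the point above the foot, by my estimate from the images. In the pictures taken along the way the stand, wedge and flask showed no visible shift after the push. I did not view the last top picture, so the wash bottle and dropper have no final check.
- **Disagreements:** The first press was not quite straight, with up to 5 N sideways, so I trimmed it out before finishing. The two cameras differed by about 5 mm in x on the foot and the wedge, and I used values between the two.

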